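# Collapse a metal detector whose clamp knob has seized

## Robot

A 6-joint arm with a two-finger parallel gripper is mounted at the origin on the work surface. World frame = base frame: x ahead of the robot, y to its left, z up, the work surface at z = 0. Lengths are in m, angles in rad, forces in N, time in s.
With the tool pointing down it reaches from about 0.25 to 0.725 m from the base axis. Payload 4 kg.
Tool frame: the origin (TCP) lies on the centre line of the jaws, within the pads' length; the fingertips stand 17 mm ahead of it and the grasp point (between the pads) lies 2 mm behind it; z points along the fingers, x is the direction in which the jaws open and shut, and the axes are right-handed (so a half turn about z gives the same grasp; the last joint's range is limited). The gripper opens to 85 mm and grips with 20 to 120 N. Pads are 22 mm wide; open, the fingers measure 114 mm over their backs; the gripper's body (76 mm by 85 mm) begins 54 mm behind the grasp point. The pads swing forward as they close: fully open they stand 13 mm farther back than shut.
Start: joints at [-1.233, 0.241, 0.005, 1.335, 0, 1.571], TCP at [0.166, -0.472, 0.248] pointing down, gripper open.
Joint ranges: [-2.72, 2.72], [-1.05, 1.87], [-1.09, 1.28], [-1.99, 2.15], [-1.42, 1.44], [-3.14, 3.14]. Speed limits (rad/s): [2.79, 2.79, 3.14, 3.14, 3.14, 3.14].

## Interface

Orientations are given as a unit quaternion [x, y, z, w].
In Python, from workcell import bot gives the robot as it stands.
- The arm moves only by the tool jog_arm, never from a script. Its arguments are lists of equal length, an entry for each row: "jaw": the closure, from 0 (fully open) to 1 (shut); "linear": the shift along the tool's x, y, z in m, a list of three; "delta_rot": the turn, a rotation vector about the tool's x, y, z in degrees, a list of three. A call has exactly 8 rows; each row is the pose to reach, as a shift and turn from the pose commanded when the call began, along the tool's axes at that moment; what a row does not reach only later rows make up. A row lasts 1/12 s, in which the tool goes at most 41.7 mm and 7.16 degrees, less where a joint would pass 70% of its speed; a pose out of reach is approached as far as the arm can. A call with a gripper value outside its range is refused whole. The fingers move at their own pace and stop on an object; the grip force is fixed at half the most. Time passes only in rows, so rows that repeat a pose let the fingers close, or fill a call up. It gives the time, the measured TCP pose, the force and the opening at its end, in the units of the state.
- bot.get_obs(): the state, without advancing time (a new reading comes with each control period).
- bot.camera(name): name is "scene" or "side" or "wrist"; returns (picture, depth): 400x640x3 uint8, red, green, blue; 400x640 float32, m along the optical axis (not along the pixel's ray), 0 where there is no reading.
- bot.calibration(name): a dict with "fovy" (degrees; the focal length in pixels is half the picture's height over the tangent of half this angle, whatever the lens; pixels are square), "cx", "cy" (the principal point, pixels), "origin" and "orientation" of the camera in the world. Camera axes: x right, y down, z forward; pixel columns grow to the right and rows downward; lengths in m; the calibration is good to about 2 mm. A picture is of the moment at which its call begins: read the wrist's pose just before it. calibration takes no time and is no camera call; for the wrist camera it gives the pose at the moment of the call.
- bot.job_done(): hands the job in, once; it reports no verdict.
The state is a dict: "clock": time; "joint_pos": joint angles; "joint_vel": joint speeds; "tau": joint torques, N m; "eef_pos": TCP position; "tool_rot": TCP orientation; "ft_force": force on the tool from outside, world axes, zero at the start; "ft_torque": the same for the moment, N m; "grip_width": finger opening in m.
Only numpy, scipy, OpenCV 4.12 (cv2) and the standard library are available. Lean on these libraries where they do the work, as an engineer would, in place of code of your own. Each camera call takes 0.05 s, during which the arm holds its last target.

## Task

The clamp knob on the metal detector's shaft has seized: break it loose with a short firm twist anticlockwise and unscrew it about a quarter turn. Then slide the lower tube with the coil fully home: its collar goes into the clamp's socket until you feel it meet the rubber seat inside; press it there for a moment, only about as hard as you press a doorbell and never ramming it, and let go. Do not disturb the finds and phones lying around.

Things in the scene. Friction and masses are not known exactly. Their poses are not given: they have to be found in the camera images.
- detector: metal detector fixed to the table in two plywood cradles. Origin on the table top under the clamp knob's axis; z up, y along the level shaft (axis 85 mm up) from clamp to search coil, x across. Grey clamp block: 44 mm in x, y -30 to 30 mm, top 108 mm up. Outer tube 26 mm thick towards -y to a control box (y -238 to -333, 75 mm wide, top 141 mm up) and arm cuff (y -400, top 152 mm up).
- clamp_knob (a joint): turn of the clamp knob about its vertical axis, rad. 0 = tight (the start); grows anticlockwise seen from above, loosening; stop at 2.2. Seized: starts at 0.4 to 0.5 N m, the resistance dies away over the first 0.3 rad, then it turns freely (0.1 N m) and stays where left. The clamp grips the lower tube firmly at 0, ever less as the knob turns, and not at all from 0.9 rad on.
- knob_grip (a point): middle of the clamp knob's T-bar, on the knob's axis, 135 mm above the table. Black plastic bar 46 mm long (this frame's x), 14 mm wide (y), 22 mm tall (11 mm above and below this point); turns with the knob. At the start its length lies across the shaft. Below it a 12 mm thick stem, 16 mm of it free above the clamp block.
- clamp_mouth (a point): centre of the clamp's end face, the mouth of the round socket that the collar enters, on the shaft's axis, 30 mm from the knob's axis. Axes as detector (y points out of the mouth towards the coil).
- clamp_seat: rubber-lined socket in the clamp's end, 37 mm in diameter; the tube's collar goes into it and stops on a rubber seat inside, which cannot be seen: it lies somewhere from 2 to 20 mm behind the mouth and yields about 0.6 mm at 10 N. 4 to 18 N is a right push on it, the tube's drag not counted. Origin on the shaft's axis, 27 mm from the knob's axis; axes as detector.
- collar_face (a point): centre of the near face of the collar on the lower tube: a black ring 36 mm in diameter, 30 mm thick from this face towards the coil. Axes as detector. At the start it stands 60 to 100 mm out of the clamp mouth; fully home, it lies 2 to 20 mm inside the mouth, on the hidden seat.
- tube_grip (a point): point on the axis of the bare lower tube (aluminium, 20 mm diameter), 75 mm from the collar's near face towards the coil; moves with the tube, 85 mm above the table, free all round. Axes as detector. The tube slides only along y (drag 3 to 5 N once loose). The search coil, a 170 mm black disc 33 to 53 mm above the table, begins 85 mm beyond this point.
- phone_a: keypad phone, 47 x 108 x 14 mm, lying loose on the table; a bystander. Origin: centre of its underside.
- phone_b: flat white phone, 68 x 140 x 9 mm, lying loose on the table; a bystander. Origin: centre of its underside.
- phone_c: grey keypad phone, 45 x 105 x 16 mm, lying loose on the table; a bystander. Origin: centre of its underside.
- radio: hand radio, black, 58 x 115 x 32 mm with a 130 mm aerial along its +y, lying loose on the table; a bystander. Origin: centre of its underside.
- compass: compass, black disc 56 mm across, 12 mm tall, lying loose on the table; a bystander. Origin: centre of its underside.
- old_ring: old ring, copper, 48 mm across, 7 mm tall, lying loose on the table; a bystander. Origin: centre of its underside.
- old_disc: old disc, brass, 46 mm across, 8 mm tall, lying loose on the table; a bystander. Origin: centre of its underside.
- lower_tube: the sliding lower tube with its collar and search coil; origin at collar_face, same axes.

How it is judged:
On the way, in this order (a step that is already met when the one before it is completed fails the run):
1. the clamp knob is broken loose (turned past 0.35 rad) with the tube still out (value of joint clamp_knob above 0.35 rad and y of collar_face in the frame of clamp_mouth above 0.05 m), for 0.1 s.
2. the knob is unscrewed past 1.0 rad with the tube still out (value of joint clamp_knob above 1 rad and y of collar_face in the frame of clamp_mouth above 0.05 m), for 0.1 s.
3. the collar is pressed home on the seat with at least 4 N (y of collar_face in the frame of clamp_mouth below 0 m and contact force between clamp_seat and lower_tube above 4 N), for 0.2 s.
At the end, for the whole second after the job is handed in: The collar's near face is inside the clamp's socket (behind the mouth), the clamp knob stands loosened by more than 1.0 rad, and the tube is at rest (y of collar_face in the frame of clamp_mouth below 0 m and value of joint clamp_knob above 1 rad and linear speed of lower_tube below 0.01 m/s); the robot touches nothing.
It fails at once if the tube is rammed or pressed on the seat with more than 18 N (contact force between clamp_seat and lower_tube above 18 N).
It fails at once if a phone, the radio, the compass or an old find is disturbed (moved more than 20 mm) (distance of any of phone_a, phone_b, phone_c, radio, compass, old_ring, old_disc from where it was at the start of the episode above 0.02 m).
It also fails if it takes over 54 s, if anything falls off the work surface, if the arm or the gripper's body presses on something with over 40 N, if the wrist force passes 120 N, or if a joint passes its speed limit or range.

## Working session

There is one attempt and no reset: what is moved stays moved. The work goes in short steps, Python scripts to look and compute and a tool call to move; the robot and the scene stay as the last step left them, time stands still between calls to the robot, and variables do not carry over. Pictures are saved under pics/ and viewed, and the job is handed in when it is done.

Besides the shell and the picture viewer there is one more tool, called after "Emit:" as a command line: name --argument value ..., lists and objects as JSON in quotes. jog_arm: Moves the arm, as the interface text tells. Its arguments: {"type":"object","properties":{"jaw":{"type":"array","items":{"type":"number"}},"linear":{"type":"array","items":{"type":"array","items":{"type":"number"}}},"delta_rot":{"type":"array","items":{"type":"array","items":{"type":"number"}}}},"required":["jaw","linear","delta_rot"]}

```bash
mkdir -p pics; ls; cat > h.py <<'E'
import numpy as np,cv2
from scipy.spatial.transform import Rotation as R
from workcell import bot
def cam(n):
    c=bot.calibration(n);p,d=bot.camera(n)
    return c,p,d
def pts(c,d):
    f=200/np.tan(np.radians(c["fovy"])/2)
    v,u=np.mgrid[0:400,0:640]
    P=np.stack([(u-c["cx"])/f*d,(v-c["cy"])/f*d,d],-1)
    return P@R.from_quat(c["orientation"]).as_matrix().T+np.array(c["origin"])
def save(n,p): cv2.imwrite("pics/"+n+".png",p[:,:,::-1])
E
python3 - <<'E'
from h import *
o=bot.get_obs()
for k,v in o.items(): print(k,np.round(v,4))
for n in ("scene","side","wrist"):
    c,p,d=cam(n); save(n+"0",p); np.savez("pics/"+n+"0.npz",p=p,d=d,P=pts(c,d)); print(n,c,(d>0).mean())
E
```

```text
pics
clock 0.0
joint_pos [-1.233   0.2414  0.0037  1.3352  0.      1.5708]
joint_vel [-0.0002  0.0012 -0.0002 -0.0009  0.0001 -0.0009]
tau [ 7.00000e-04 -3.72314e+01  2.52410e+01  1.69000e-02  1.00000e-04
 -0.00000e+00]
eef_pos [ 0.1655 -0.4712  0.2474]
tool_rot [ 8.159e-01 -5.782e-01 -9.000e-04 -6.000e-04]
ft_force [-0.2528 -0.2221 -0.1719]
ft_torque [-0.0434 -0.0596  0.0066]
grip_width 0.0855
scene {'fovy': 50.39261590638156, 'cx': 322.7225874960494, 'cy': 207.37607837856834, 'origin': array([0.99088175, 0.42457383, 0.60823486]), 'orientation': array([ 0.33884195,  0.82035702, -0.42510536, -0.17744272])} 0.99605859375
side {'fovy': 53.80022831260112, 'cx': 318.09771828285096, 'cy': 197.2299820487108, 'origin': array([0.47994429, 0.54468603, 0.69556097]), 'orientation': array([-0.02161244,  0.92248484, -0.38541329,  0.0033485 ])} 0.99610546875
wrist {'fovy': 68.55801414571323, 'cx': 314.0406686471985, 'cy': 200.4717017555459, 'origin': array([ 0.23554889, -0.44741591,  0.3727093 ]), 'orientation': array([ 0.80746835, -0.57162168, -0.08486631,  0.1184957 ])} 0.9958984375
```

View pics/scene0.png

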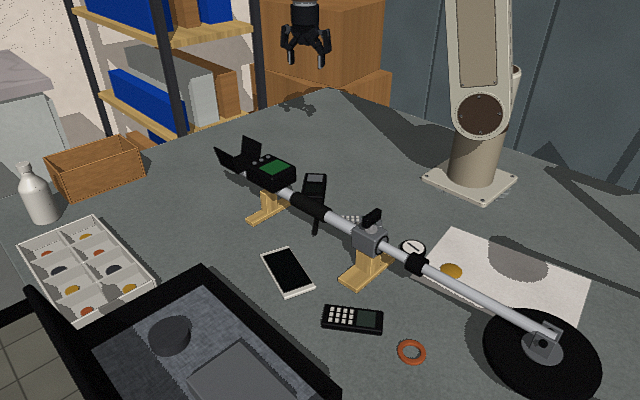

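View pics/side0.png

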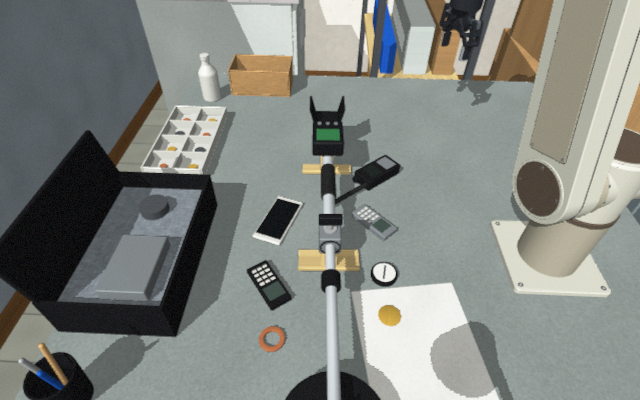

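View pics/wrist0.png

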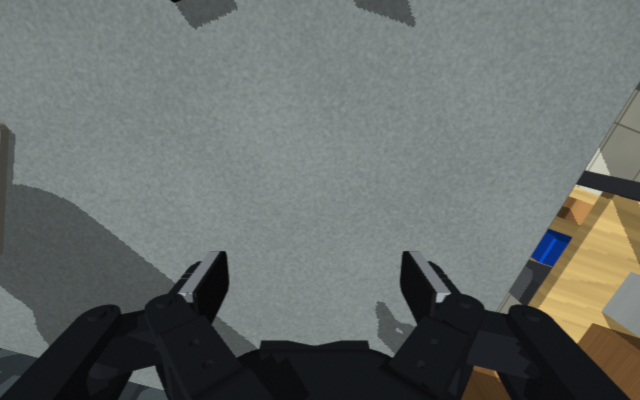

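The scene view shows the knob bar at about (372,217), the collar at (416,262) and the tube running to the coil at (543,360). The side view shows the knob at (330,218) and the collar at (331,281), with the shaft running almost vertically. Next I'll measure these points.

```bash
python3 - <<'E'
from h import *
for n in("scene","side"):
    z=np.load(f"pics/{n}0.npz");P=z['P'];p=z['p'].astype(int)
    X=P[...,0];Y=P[...,1];Z=P[...,2]
    ws=(X>.2)&(X<.8)&(abs(Y)<.7)
    # knob: dark, z .125-.15 , near guess
    s={'scene':(200,240,350,395),'side':(205,235,310,350)}[n]
    m=np.zeros_like(ws);m[s[0]:s[1],s[2]:s[3]]=1
    dark=p.max(-1)<70
    k=m&dark&(Z>.120)&(Z<.155)
    q=P[k]; print(n,"knob",len(q),q.mean(0),q.min(0),q.max(0))
    t=k&(Z>.142); q=P[t]; (c,sz,a)=cv2.minAreaRect(q[:,:2].astype(np.float32)*1000); print(" top",len(q),np.median(q[:,2]),c,sz,a)
    # tube: bright, z in .085-.1
    tb=ws&(p.min(-1)>110)&(Z>.080)&(Z<.105)&(Y>-.05)
    q=P[tb];
    if len(q):
        top=q[q[:,2]>.09]; l=cv2.fitLine(top[:,:2].astype(np.float32),cv2.DIST_HUBER,0,.01,.01).ravel();print(" tube",len(top),l,np.percentile(top[:,1],[1,99]),np.percentile(q[:,2],99.5))
    s={'scene':(245,280,400,432),'side':(268,296,318,345)}[n]
    m=np.zeros_like(ws);m[s[0]:s[1],s[2]:s[3]]=1
    q=P[m&dark&(Z>.06)&(Z<.12)];print(" collar",len(q),q.mean(0),np.percentile(q,2,0),np.percentile(q,98,0))
    q=P[ws&(Z>.02)&(Z<.25)&(Y>-.5)];print(' all',np.percentile(q,[0,100],0))
E
```

```text
scene knob 252 [0.47825791 0.04043076 0.13808351] [0.45039465 0.02978964 0.12351706] [0.49786833 0.04548481 0.14602817]
 top 109 0.14418644984224965 (474.288818359375, 37.255760192871094) (44.66353988647461, 14.198351860046387) 2.7383835315704346
 tube 1255 [ 0.04560648 -0.9989595   0.46501538  0.29984158] [-0.04531956  0.3809106 ] 0.09746001751434698
 collar 371 [0.47779236 0.14529956 0.09239661] [0.45816392 0.12913996 0.07266034] [0.48757175 0.15861753 0.10192816]
 all [[ 0.29250867 -0.40028198  0.0200026 ]
 [ 0.79998172  0.45711066  0.1501935 ]]
side knob 250 [0.47286624 0.04033059 0.13991798] [0.45146685 0.02969497 0.12690968] [0.49413217 0.04588225 0.14733385]
 top 129 0.14469310888215903 (473.0653381347656, 37.12367248535156) (42.01552963256836, 13.657264709472656) 3.5727243423461914
 tube 1532 [ 0.04163952 -0.9991327   0.4671155   0.16017224] [-0.04393467  0.34386375] 0.10429492883852828
 collar 306 [0.46855625 0.14571114 0.09735786] [0.45284284 0.12946037 0.08018767] [0.48394615 0.15802442 0.1032073 ]
 all [[ 0.29119391 -0.39909426  0.0200467 ]
 [ 0.79998798  0.3455398   0.14952201]]
```

```bash
cat >> h.py <<'E'
def plan(pos,head=None):
    "shift (tool axes) and rotvec deg to world pos with tool down, tool x at heading head (deg)"
    o=bot.get_obs();r=R.from_quat(o["tool_rot"])
    lin=r.inv().apply(np.array(pos)-o["eef_pos"])
    x=r.as_matrix()[:,0];h=np.degrees(np.arctan2(x[1],x[0]))
    rv=None
    if head is not None:
        c,s=np.cos(np.radians(head)),np.sin(np.radians(head))
        t=R.from_matrix(np.array([[c,s,0],[s,-c,0],[0,0,-1]]))
        rv=np.degrees((r.inv()*t).as_rotvec())
    print("clock",o["clock"],"pos",np.round(o["eef_pos"],4),"head",h,"zax",np.round(r.as_matrix()[:,2],4),"j",np.degrees(o["joint_pos"]).round(1),"F",np.round(o["ft_force"],2),"T",np.round(o["ft_torque"],3),"w",o["grip_width"])
    print("lin mm",np.round(lin*1000,2),"rot",None if rv is None else np.round(rv,2))
E
python3 - <<'E'
from h import *
plan((.4735,.0375,.2474),-87.5)
for n in("scene","side"):
    P=np.load(f"pics/{n}0.npz")['P'];p=np.load(f"pics/{n}0.npz")['p'].astype(int)
    # cradle wood: r-b>50
    m=(p[...,0]-p[...,2]>45)&(P[...,1]>0)&(P[...,1]<.2)&(P[...,0]>.38)&(P[...,0]<.56)&(P[...,2]>.01)
    q=P[m];print(n,np.percentile(q,[1,50,99],0))
E
```

```text
clock 0.15 pos [ 0.1656 -0.4713  0.2476] head -70.64690815395934 zax [-6.0e-04  1.5e-03 -1.0e+00] j [-70.6  13.8   0.2  76.5  -0.   90. ] F [ 0.06 -0.38 -0.29] T [-0.009  0.012 -0.005] w 0.08541486593423654
lin mm [-378.01 -459.16    0.83] rot [1.000e-02 9.000e-02 1.685e+01]
scene [[0.41749745 0.01698227 0.01006113]
 [0.49043351 0.04630965 0.01318028]
 [0.53725428 0.06287129 0.05635447]]
side [[0.40946261 0.01274577 0.01003524]
 [0.48355246 0.04309831 0.01151117]
 [0.53475118 0.06485767 0.0639088 ]]
```

Emit:
jog_arm --jaw '[0,0,0,0,0,0,0,0]' --linear '[[-24,-29,0],[-48,-58,0],[-72,-87,0],[-96,-116,0],[-120,-145,0],[-144,-174,0],[-168,-203,0],[-190,-230,0]]' --delta_rot '[[0,0,0],[0,0,0],[0,0,0],[0,0,0],[0,0,0],[0,0,0],[0,0,0],[0,0,0]]'

```text
clock: 0.82
eef_pos: [0.3379, -0.1842, 0.2483]
tool_rot: [0.816, -0.578, 0.0, -0.0]
ft_force: [1.1, -0.4, 0.5]
grip_width: 0.0854
```

```bash
python3 -c "
from h import *
plan((.4735,.0375,.2474),92.5)"
```

```text
clock 0.8167 pos [ 0.3379 -0.1842  0.2483] head -70.67571878421317 zax [ 2.e-04 -1.e-04 -1.e+00] j [-28.6   0.7 -15.   74.4  -0.  132.1] F [ 1.14 -0.41  0.49] T [-0.047 -0.067  0.036] w 0.08541966353433642
lin mm [-164.38 -201.33    0.89] rot [ 1.0000e-02 -1.0000e-02 -1.6318e+02]
```

Emit:
jog_arm --jaw '[0,0,0,0,0,0,0,0]' --linear '[[-20,-25,0],[-41,-50,0],[-62,-75,0],[-83,-100,0],[-104,-125,0],[-125,-150,0],[-145,-175,0],[-160,-200,0]]' --delta_rot '[[0,0,-7],[0,0,-14],[0,0,-21],[0,0,-28],[0,0,-35],[0,0,-42],[0,0,-49],[0,0,-56]]'

```text
clock: 1.48
eef_pos: [0.5109, 0.101, 0.248]
tool_rot: [0.992, -0.124, -0.0, 0.0]
ft_force: [0.9, -1.5, 0.6]
grip_width: 0.0853
```

```bash
python3 -c "
from h import *
plan((.4735,.0375,.2474),92.5)
print(bot.get_obs()['joint_vel'])"
```

```text
clock 1.4833 pos [0.5109 0.101  0.248 ] head -14.260728367557588 zax [-4.e-04 -2.e-04 -1.e+00] j [ 11.2  16.2   3.4  77.3  -0.  115.4] F [ 0.87 -1.53  0.64] T [-0.103 -0.032  0.018] w 0.08526436393392975
lin mm [-20.59  70.71   0.67] rot [-1.0000e-02  3.0000e-02 -1.0676e+02]
[ 0.72815541  0.66231015  0.88576258  0.21004826 -0.00717204 -0.72346056]
```

Emit:
jog_arm --jaw '[0,0,0,0,0,0,0,0]' --linear '[[0,0,0],[0,0,0],[0,0,0],[0,0,0],[0,0,0],[0,0,0],[0,0,0],[0,0,0]]' --delta_rot '[[0,0,-7],[0,0,-14],[0,0,-21],[0,0,-28],[0,0,-35],[0,0,-42],[0,0,-49],[0,0,-50]]'

```text
clock: 2.15
eef_pos: [0.5103, 0.0988, 0.2479]
tool_rot: [0.952, 0.305, -0.0, -0.0]
ft_force: [0.7, -0.3, 0.1]
grip_width: 0.0853
```

```bash
python3 -c "
from h import *
plan((.4735,.0375,.2474),92.5)
print(bot.get_obs()['joint_vel'])"
```

```text
clock 2.15 pos [0.5103 0.0988 0.2479] head 35.51047864653869 zax [-9.e-04 -2.e-04 -1.e+00] j [11.  16.1  3.3 77.3  0.  65.4] F [ 0.7  -0.34  0.07] T [-0.01  -0.014  0.014] w 0.08534267930147538
lin mm [-65.54  28.54   0.54] rot [-5.000e-02  3.000e-02 -5.699e+01]
[-0.00072591 -0.00127893  0.00190699  0.00078983 -0.0006771  -0.07027745]
```

The settled moves came out about 1.2 times the commanded shift. I'll test that on the next move by commanding the needed shift divided by 1.2.

Emit:
jog_arm --jaw '[0,0,0,0,0,0,0,0]' --linear '[[-10,4,0],[-20,8,0],[-30,12,0],[-40,16,0],[-50,20,0],[-54.5,23.8,0],[-54.5,23.8,0],[-54.5,23.8,0]]' --delta_rot '[[0,0,-7],[0,0,-14],[0,0,-21],[0,0,-28],[0,0,-35],[0,0,-42],[0,0,-49],[0,0,-56]]'

```text
clock: 2.82
eef_pos: [0.3541, -0.1517, 0.2486]
tool_rot: [0.734, 0.679, 0.0, 0.0]
ft_force: [0.1, 0.3, 0.2]
grip_width: 0.0855
```

```bash
python3 - <<'E'
from h import *
plan((.4735,.0375,.2474),92.5)
c,p,d=cam("wrist"); save("wrist1",p); P=pts(c,d)
q=p.astype(int)
m=(q.max(-1)<75)&(P[...,2]>.12)&(P[...,2]<.155)&(abs(P[...,0]-.4735)<.035)&(abs(P[...,1]-.0375)<.03)
k=P[m];print(len(k),k.min(0),k.max(0))
t=k[k[:,2]>.140];print(cv2.minAreaRect(t[:,:2].astype(np.float32)*1000),np.median(t[:,2]))
E
```

```text
clock 2.8167 pos [ 0.3541 -0.1517  0.2486] head 85.57689766190428 zax [ 2.e-04 -2.e-04 -1.e+00] j [-23.2   0.7 -14.9  74.4  -0.  -18.8] F [0.1  0.32 0.23] T [-0.007 -0.053  0.06 ] w 0.08546724690514297
lin mm [197.85 104.41   1.15] rot [ 0.01  0.01 -6.92]
618 [0.45028159 0.02722209 0.12028497] [0.48631814 0.04191951 0.14682584]
((458.82525634765625, 34.562618255615234), (15.74044132232666, 14.64865779876709), 0.28997302055358887) 0.14471612813107748
```

View pics/wrist1.png

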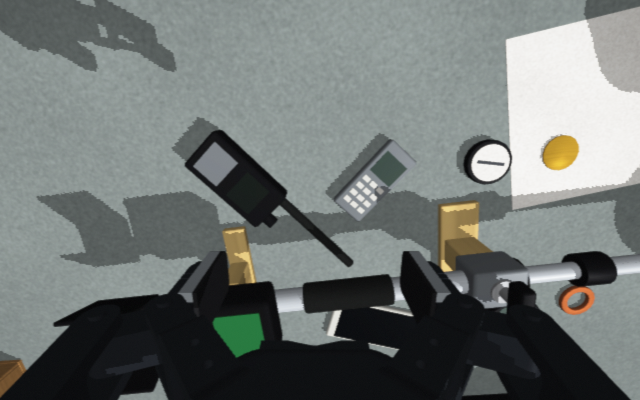

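I passed millimetres where the tool takes metres, so those moves were simply capped by the row speed limit. There is no 1.2 factor and nothing was hit. From here on I command in metres. The wrist view shows the clamp at about (490,280), the collar at (590,268) and the radio, phone and compass lying well below the gripper.

Emit:
jog_arm --jaw '[0,0,0,0,0,0,0,0]' --linear '[[0.033,0.017,0],[0.066,0.034,0],[0.099,0.052,0],[0.132,0.07,0],[0.165,0.087,0],[0.19,0.1,0],[0.198,0.104,0],[0.198,0.104,0]]' --delta_rot '[[0,0,-2],[0,0,-4],[0,0,-6],[0,0,-6.9],[0,0,-6.9],[0,0,-6.9],[0,0,-6.9],[0,0,-6.9]]'

```text
clock: 3.53
eef_pos: [0.4755, 0.0405, 0.2479]
tool_rot: [0.692, 0.722, -0.0, -0.0]
ft_force: [-0.6, -0.7, -0.7]
grip_width: 0.0861
```

```bash
python3 - <<'E'
from h import *
plan((.4735,.0375,.137),92.8)
c,p,d=cam("wrist"); save("wrist2",p); P=pts(c,d)
q=p.astype(int)
m=(q.max(-1)<75)&(P[...,2]>.12)&(P[...,2]<.155)&(abs(P[...,0]-.4735)<.035)&(abs(P[...,1]-.0375)<.03)
k=P[m];print(len(k),k.min(0),k.max(0))
t=k[k[:,2]>.140];print(cv2.minAreaRect(t[:,:2].astype(np.float32)*1000),np.median(t[:,2]))
E
```

```text
clock 3.5333 pos [0.4755 0.0405 0.2479] head 92.4260106151741 zax [-7.e-04  1.e-04 -1.e+00] j [ 4.9 11.3 -3.  75.8  0.   2.4] F [-0.62 -0.73 -0.67] T [-0.009  0.011 -0.029] w 0.08608095630880562
lin mm [ -2.88  -2.09 110.92] rot [-0.04 -0.01 -0.37]
922 [0.45104083 0.02868023 0.1260944 ] [0.49612981 0.04334978 0.14748899]
((473.5893859863281, 35.87342071533203), (44.6644401550293, 13.214010238647461), 2.5851058959960938) 0.1453533009406608
```

View pics/wrist2.png

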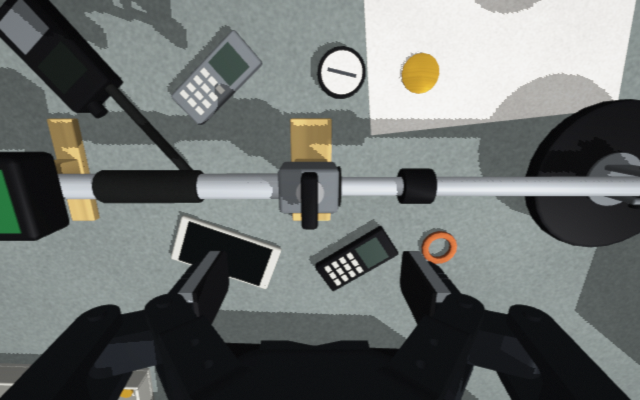

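The wrist view shows the knob bar at about (310,200), with clear space on both sides for the fingers. Its measured centre, (0.4735, 0.037), agrees with the other cameras. I'll descend and close.

Emit:
jog_arm --jaw '[0,0,0,0,0,0,0.5,0.8]' --linear '[[-0.003,-0.002,0.025],[-0.003,-0.002,0.05],[-0.003,-0.002,0.075],[-0.003,-0.002,0.095],[-0.003,-0.002,0.108],[-0.003,-0.002,0.111],[-0.003,-0.002,0.111],[-0.003,-0.002,0.111]]' --delta_rot '[[0,0,0],[0,0,0],[0,0,0],[0,0,0],[0,0,0],[0,0,0],[0,0,0],[0,0,0]]'

```text
clock: 4.25
eef_pos: [0.473, 0.0346, 0.1383]
tool_rot: [0.693, 0.721, 0.0, 0.0]
ft_force: [-0.2, 0.1, 0.9]
grip_width: 0.0638
```

Emit:
jog_arm --jaw '[1,1,1,1,1,1,1,1]' --linear '[[0,0,0],[0,0,0],[0,0,0],[0,0,0],[0,0,0],[0,0,0],[0,0,0],[0,0,0]]' --delta_rot '[[0,0,0],[0,0,0],[0,0,0],[0,0,0],[0,0,0],[0,0,0],[0,0,0],[0,0,0]]'

```text
clock: 4.92
eef_pos: [0.4734, 0.0361, 0.1384]
tool_rot: [0.692, 0.722, 0.001, 0.0]
ft_force: [-2.0, 1.2, 5.8]
grip_width: 0.0129
```

```bash
python3 - <<'E'
from h import *
plan((.4735,.037,.137),92.8)
E
```

```text
clock 4.9167 pos [0.4734 0.0361 0.1384] head 92.38208789336049 zax [ 0.0015  0.0012 -1.    ] j [  4.3  15.5 -14.7  59.7   0.1   1.9] F [-1.97  1.19  5.84] T [0.458 0.313 0.096] w 0.012922485945461337
lin mm [0.89 0.1  1.44] rot [ 0.09 -0.06 -0.42]
```

Emit:
jog_arm --jaw '[1,1,1,1,1,1,1,1]' --linear '[[0,0,0],[0,0,0],[0,0,0],[0,0,0],[0,0,0],[0,0,0],[0,0,0],[0,0,0]]' --delta_rot '[[0,0,-5],[0,0,-10],[0,0,-16],[0,0,-22],[0,0,-28],[0,0,-34],[0,0,-40],[0,0,-45]]'

```text
clock: 5.58
eef_pos: [0.4736, 0.036, 0.1384]
tool_rot: [0.361, 0.932, 0.001, 0.001]
ft_force: [-0.9, 2.2, 4.8]
grip_width: 0.013
```

```bash
python3 - <<'E'
from h import *
plan((.4735,.037,.137),92.8)
E
```

```text
clock 5.5833 pos [0.4736 0.036  0.1384] head 137.63177616270812 zax [ 1.7e-03  9.0e-04 -1.0e+00] j [  4.3  15.5 -14.7  59.7   0.  -43.3] F [-0.87  2.2   4.77] T [ 0.395  0.266 -0.126] w 0.012963614866880463
lin mm [0.74 0.72 1.44] rot [ 1.100e-01 -1.000e-02  4.483e+01]
```

Emit:
jog_arm --jaw '[1,1,1,1,1,1,1,1]' --linear '[[0,0,0],[0,0,0],[0,0,0],[0,0,0],[0,0,0],[0,0,0],[0,0,0],[0,0,0]]' --delta_rot '[[0,0,-6],[0,0,-12],[0,0,-18],[0,0,-24],[0,0,-30],[0,0,-36],[0,0,-41],[0,0,-42]]'

```text
clock: 6.25
eef_pos: [0.4737, 0.0359, 0.1384]
tool_rot: [0.004, 1.0, 0.0, 0.001]
ft_force: [-0.8, 2.3, 4.1]
grip_width: 0.0127
```

Emit:
jog_arm --jaw '[0.6,0.6,0.6,0.6,0.5,0.5,0.5,0.5]' --linear '[[0,0,0],[0,0,0],[0,0,0],[0,0,0],[0,0,-0.01],[0,0,-0.03],[0,0,-0.05],[0,0,-0.06]]' --delta_rot '[[0,0,0],[0,0,0],[0,0,0],[0,0,0],[0,0,0],[0,0,0],[0,0,0],[0,0,0]]'

```text
clock: 6.92
eef_pos: [0.4738, 0.0354, 0.1994]
tool_rot: [0.006, 1.0, -0.0, 0.001]
ft_force: [1.1, 1.3, -0.1]
grip_width: 0.0423
```

```bash
python3 - <<'E'
from h import *
c,p,d=cam("wrist"); save("wrist3",p); P=pts(c,d)
c,ps,d=cam("side"); save("side3",ps)
q=p.astype(int)
m=(q.max(-1)<75)&(P[...,2]>.140)&(P[...,2]<.155)&(abs(P[...,0]-.4735)<.035)&(abs(P[...,1]-.0375)<.035)
t=P[m]
if len(t)>5: print(cv2.minAreaRect(t[:,:2].astype(np.float32)*1000))
# collar & tube
m=(q.max(-1)<75)&(P[...,2]>.08)&(P[...,2]<.11)&(abs(P[...,0]-.468)<.03)&(P[...,1]>.09)&(P[...,1]<.2)
t=P[m];print("collar",len(t),np.percentile(t,[2,98],0) if len(t) else "")
m=(q.min(-1)>110)&(P[...,2]>.088)&(P[...,2]<.11)&(abs(P[...,0]-.468)<.03)&(P[...,1]>.16)&(P[...,1]<.27)
t=P[m];print(len(t),cv2.fitLine(t[:,:2].astype(np.float32),cv2.DIST_HUBER,0,.01,.01).ravel(),np.percentile(t,[1,50,99],0))
plan((.4665,.204,.21),182.5)
E
```

```text
((473.842041015625, 35.22594451904297), (45.1734504699707, 13.566337585449219), 88.932373046875)
collar 1249 [[0.45353009 0.1260829  0.08318701]
 [0.48615149 0.15536899 0.10285024]]
175 [0.9550176  0.29654896 0.46862346 0.1702982 ] [[0.45972347 0.16447246 0.08901697]
 [0.46859775 0.17001543 0.09321001]
 [0.47656057 0.17957913 0.09519425]]
clock 7.0167 pos [0.4744 0.0355 0.1993] head 179.32391147911227 zax [ 4.2e-03  1.0e-04 -1.0e+00] j [  4.3  12.5  -8.9  68.4  -0.  -85. ] F [ 0.43 -0.68  0.21] T [ 0.04  -0.024 -0.001] w 0.042610560251150724
lin mm [  9.82 168.43 -10.68] rot [ 0.    0.24 -3.18]
```

View pics/wrist3.png

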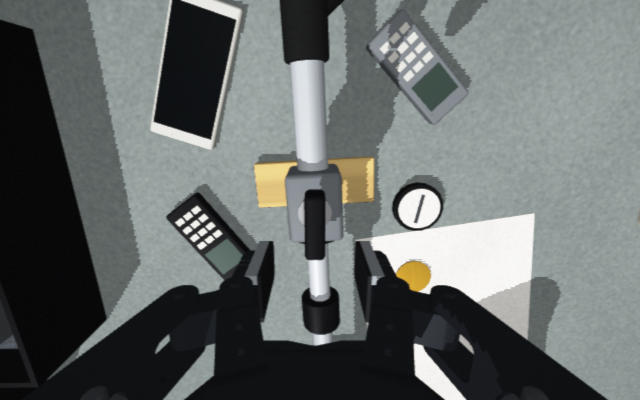

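View pics/side3.png

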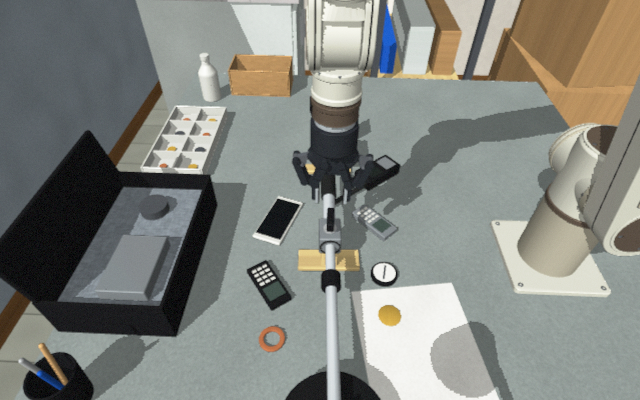

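The knob now lies along the shaft (bar angle about 88.9°, against 2.6° at the start), so it has turned about 1.5 rad. The collar hasn't moved, and the phones and compass look undisturbed. Next is the tube.

Emit:
jog_arm --jaw '[0.5,0.4,0.4,0.4,0.4,0.4,0.4,0.4]' --linear '[[0.002,0.034,0],[0.004,0.068,0],[0.006,0.102,0],[0.008,0.136,0],[0.009,0.16,0],[0.009,0.168,0],[0.009,0.168,0.02],[0.009,0.168,0.04]]' --delta_rot '[[0,0,-1],[0,0,-2],[0,0,-3],[0,0,-3],[0,0,-3],[0,0,-3],[0,0,-3],[0,0,-3]]'

```text
clock: 7.68
eef_pos: [0.4664, 0.2042, 0.1571]
tool_rot: [-0.021, 1.0, 0.0, 0.001]
ft_force: [0.6, -0.0, -0.4]
grip_width: 0.0512
```

```bash
python3 - <<'E'
from h import *
plan((.4665,.203,.083),182.5)
c,p,d=cam("wrist"); save("wrist4",p); P=pts(c,d)
q=p.astype(int)
m=(q.max(-1)<75)&(P[...,2]>.08)&(P[...,2]<.11)&(abs(P[...,0]-.468)<.03)&(P[...,1]>.09)&(P[...,1]<.2)
t=P[m];print("collar",len(t),np.percentile(t,[1,99],0) if len(t) else "")
m=(q.min(-1)>100)&(P[...,2]>.085)&(P[...,2]<.11)&(abs(P[...,0]-.468)<.03)&(P[...,1]>.07)&(P[...,1]<.27)
t=P[m];print(len(t),cv2.fitLine(t[:,:2].astype(np.float32),cv2.DIST_HUBER,0,.01,.01).ravel(),np.percentile(t,[1,50,99],0))
E
```

```text
clock 7.6833 pos [0.4664 0.2042 0.1571] head -177.57562778375046 zax [ 1.8e-03  2.0e-04 -1.0e+00] j [ 23.7  18.1  -7.9  63.9  -0.  -68.8] F [ 0.56 -0.03 -0.45] T [ 0.019 -0.017  0.074] w 0.05117013187760793
lin mm [ 7.000e-02 -1.260e+00  7.407e+01] rot [ 0.01  0.11 -0.08]
collar 2700 [[0.4528828  0.12730695 0.08779392]
 [0.48653389 0.15659857 0.10341809]]
6759 [ 0.04408845 -0.9990276   0.46933433  0.15948215] [[0.45748411 0.07155351 0.08589747]
 [0.46940976 0.16726493 0.09310815]
 [0.48073543 0.26740073 0.09530971]]
```

View pics/wrist4.png

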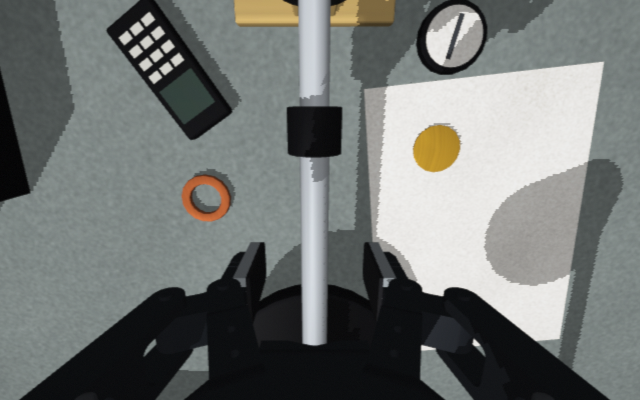

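The wrist view shows the tube running between the fingers at about (314,270) and the collar at (314,131). I'll descend and close.

Emit:
jog_arm --jaw '[0.4,0.4,0.4,0.4,0.4,1,1,1]' --linear '[[-0.001,0,0.02],[-0.001,0,0.04],[-0.001,0,0.06],[-0.001,0,0.072],[-0.001,0,0.074],[-0.001,0,0.074],[-0.001,0,0.074],[-0.001,0,0.074]]' --delta_rot '[[0,0,0],[0,0,0],[0,0,0],[0,0,0],[0,0,0],[0,0,0],[0,0,0],[0,0,0]]'

```text
clock: 8.4
eef_pos: [0.4665, 0.2035, 0.0846]
tool_rot: [-0.02, 1.0, 0.0, -0.0]
ft_force: [-0.3, 0.5, -2.3]
grip_width: 0.0183
```

Emit:
jog_arm --jaw '[1,1,1,1,1,1,1,1]' --linear '[[0,0,0],[0,0,0],[0,0,0],[0,0,0],[0,0,0],[0,0,0],[0,0,0],[0,0,0]]' --delta_rot '[[0,0,0],[0,0,0],[0,0,0],[0,0,0],[0,0,0],[0,0,0],[0,0,0],[0,0,0]]'

```text
clock: 9.07
eef_pos: [0.4666, 0.2035, 0.0846]
tool_rot: [-0.02, 1.0, 0.0, 0.0]
ft_force: [-4.2, -1.9, 6.2]
grip_width: 0.0182
```

```bash
python3 - <<'E'
from h import *
plan((.4665,.203,.083),182.5)
E
```

```text
clock 9.0667 pos [0.4666 0.2035 0.0846] head -177.6537408473983 zax [ 0.e+00  1.e-04 -1.e+00] j [ 23.6  22.4 -13.7  53.9   0.  -68.8] F [-4.23 -1.94  6.19] T [-0.308  1.024  0.016] w 0.0182080943807107
lin mm [ 0.08 -0.49  1.56] rot [ 0.    0.   -0.15]
```

Emit:
jog_arm --jaw '[1,1,1,1,1,1,1,1]' --linear '[[0,-0.003,0],[0,-0.008,0],[0,-0.014,0],[0,-0.02,0],[0,-0.026,0],[0,-0.032,0],[0,-0.037,0],[0,-0.04,0]]' --delta_rot '[[0,0,0],[0,0,0],[0,0,0],[0,0,0],[0,0,0],[0,0,0],[0,0,0],[0,0,0]]'

```text
clock: 9.73
eef_pos: [0.4683, 0.1645, 0.0846]
tool_rot: [-0.021, 1.0, 0.001, 0.0]
ft_force: [-3.9, 3.0, 5.7]
grip_width: 0.0184
```

```bash
python3 - <<'E'
from h import *
plan((.4665,.203,.083),182.5)
c,p,d=cam("side"); P=pts(c,d);q=p.astype(int); save("side5",p)
c,p2,d2=cam("scene");save("scene5",p2);P2=pts(c,d2);q2=p2.astype(int)
for P,q in((P,q),(P2,q2)):
    m=(q.max(-1)<75)&(P[...,2]>.08)&(P[...,2]<.106)&(abs(P[...,0]-.470)<.03)&(P[...,1]>.07)&(P[...,1]<.14)
    t=P[m];print("collar",len(t),np.percentile(t,[1,99],0) if len(t) else "")
E
```

```text
clock 9.7333 pos [0.4683 0.1645 0.0846] head -177.6175155987792 zax [ 1.e-04  3.e-03 -1.e+00] j [ 19.3  21.1 -15.7  53.1   0.2 -73.1] F [-3.91  3.01  5.69] T [0.578 1.03  0.02 ] w 0.018404264387403155
lin mm [ 0.17 38.56  1.72] rot [ 0.17  0.01 -0.12]
collar 0 
collar 296 [[0.46118336 0.08914012 0.08022811]
 [0.48942197 0.11989437 0.10263931]]
```

View pics/scene5.png

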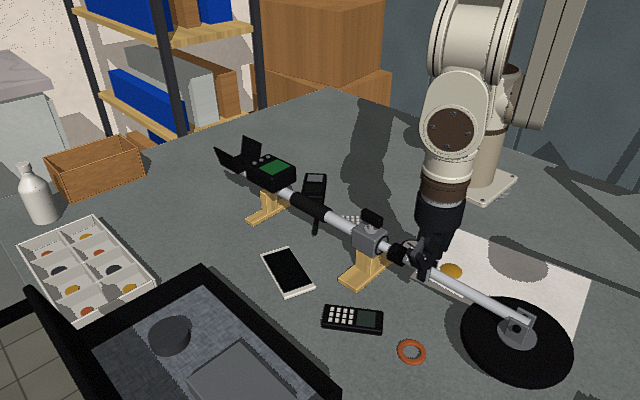

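Emit:
jog_arm --jaw '[1,1,1,1,1,1,1,1]' --linear '[[0,-0.002,0],[0,-0.004,0],[0,-0.007,0],[0,-0.01,0],[0,-0.013,0],[0,-0.015,0],[0,-0.016,0],[0,-0.016,0]]' --delta_rot '[[0,0,0],[0,0,0],[0,0,0],[0,0,0],[0,0,0],[0,0,0],[0,0,0],[0,0,0]]'

```text
clock: 10.5
eef_pos: [0.4689, 0.1485, 0.0846]
tool_rot: [-0.021, 1.0, 0.001, 0.0]
ft_force: [-5.6, 2.2, 5.9]
grip_width: 0.0182
```

Emit:
jog_arm --jaw '[1,1,1,1,1,1,1,1]' --linear '[[0,-0.0005,0],[0,-0.001,0],[0,-0.0015,0],[0,-0.002,0],[0,-0.0025,0],[0,-0.003,0],[0,-0.0035,0],[0,-0.004,0]]' --delta_rot '[[0,0,0],[0,0,0],[0,0,0],[0,0,0],[0,0,0],[0,0,0],[0,0,0],[0,0,0]]'

```text
clock: 11.17
eef_pos: [0.4691, 0.1449, 0.0846]
tool_rot: [-0.021, 1.0, 0.001, 0.0]
ft_force: [-4.6, 2.5, 4.5]
grip_width: 0.0182
```

Emit:
jog_arm --jaw '[1,1,1,1,1,1,1,1]' --linear '[[0,-0.0003,0],[0,-0.0006,0],[0,-0.0009,0],[0,-0.0012,0],[0,-0.0015,0],[0,-0.0018,0],[0,-0.002,0],[0,-0.002,0]]' --delta_rot '[[0,0,0],[0,0,0],[0,0,0],[0,0,0],[0,0,0],[0,0,0],[0,0,0],[0,0,0]]'

```text
clock: 11.83
eef_pos: [0.4692, 0.1428, 0.0846]
tool_rot: [-0.021, 1.0, 0.001, 0.0]
ft_force: [-3.9, 2.4, 5.2]
grip_width: 0.0181
```

Emit:
jog_arm --jaw '[1,1,1,1,1,1,1,1]' --linear '[[0,-0.0003,0],[0,-0.0006,0],[0,-0.0009,0],[0,-0.0012,0],[0,-0.0015,0],[0,-0.0018,0],[0,-0.002,0],[0,-0.002,0]]' --delta_rot '[[0,0,0],[0,0,0],[0,0,0],[0,0,0],[0,0,0],[0,0,0],[0,0,0],[0,0,0]]'

```text
clock: 12.5
eef_pos: [0.4693, 0.1408, 0.0846]
tool_rot: [-0.021, 1.0, 0.001, 0.0]
ft_force: [-4.7, 2.8, 5.1]
grip_width: 0.0184
```

Emit:
jog_arm --jaw '[1,1,1,1,1,1,1,1]' --linear '[[0,-0.0003,0],[0,-0.0006,0],[0,-0.0009,0],[0,-0.0012,0],[0,-0.0015,0],[0,-0.0018,0],[0,-0.002,0],[0,-0.002,0]]' --delta_rot '[[0,0,0],[0,0,0],[0,0,0],[0,0,0],[0,0,0],[0,0,0],[0,0,0],[0,0,0]]'

```text
clock: 13.17
eef_pos: [0.4694, 0.1388, 0.0846]
tool_rot: [-0.021, 1.0, 0.001, 0.0]
ft_force: [-4.8, 3.3, 5.3]
grip_width: 0.0182
```

Emit:
jog_arm --jaw '[1,1,1,1,1,1,1,1]' --linear '[[0,-0.0003,0],[0,-0.0006,0],[0,-0.0009,0],[0,-0.0012,0],[0,-0.0015,0],[0,-0.0018,0],[0,-0.002,0],[0,-0.002,0]]' --delta_rot '[[0,0,0],[0,0,0],[0,0,0],[0,0,0],[0,0,0],[0,0,0],[0,0,0],[0,0,0]]'

```text
clock: 13.83
eef_pos: [0.4694, 0.1368, 0.0846]
tool_rot: [-0.021, 1.0, 0.001, 0.0]
ft_force: [-4.4, 2.3, 5.6]
grip_width: 0.0178
```

Emit:
jog_arm --jaw '[1,1,1,1,1,1,1,1]' --linear '[[0,-0.0003,0],[0,-0.0006,0],[0,-0.0009,0],[0,-0.0012,0],[0,-0.0015,0],[0,-0.0018,0],[0,-0.002,0],[0,-0.002,0]]' --delta_rot '[[0,0,0],[0,0,0],[0,0,0],[0,0,0],[0,0,0],[0,0,0],[0,0,0],[0,0,0]]'

```text
clock: 14.5
eef_pos: [0.4695, 0.1348, 0.0846]
tool_rot: [-0.021, 1.0, 0.001, 0.0]
ft_force: [-3.9, 2.0, 4.7]
grip_width: 0.0179
```

Emit:
jog_arm --jaw '[1,1,1,1,1,1,1,1]' --linear '[[0,-0.0003,0],[0,-0.0006,0],[0,-0.0009,0],[0,-0.0012,0],[0,-0.0015,0],[0,-0.0018,0],[0,-0.002,0],[0,-0.002,0]]' --delta_rot '[[0,0,0],[0,0,0],[0,0,0],[0,0,0],[0,0,0],[0,0,0],[0,0,0],[0,0,0]]'

```text
clock: 15.17
eef_pos: [0.4696, 0.1328, 0.0846]
tool_rot: [-0.021, 1.0, 0.001, 0.0]
ft_force: [-4.7, 3.4, 5.6]
grip_width: 0.0185
```

Emit:
jog_arm --jaw '[1,1,1,1,1,1,1,1]' --linear '[[0,-0.0003,0],[0,-0.0006,0],[0,-0.0009,0],[0,-0.0012,0],[0,-0.0015,0],[0,-0.0018,0],[0,-0.002,0],[0,-0.002,0]]' --delta_rot '[[0,0,0],[0,0,0],[0,0,0],[0,0,0],[0,0,0],[0,0,0],[0,0,0],[0,0,0]]'

```text
clock: 15.83
eef_pos: [0.4697, 0.1308, 0.0846]
tool_rot: [-0.021, 1.0, 0.001, 0.0]
ft_force: [-5.0, 2.1, 5.5]
grip_width: 0.0184
```

Emit:
jog_arm --jaw '[1,1,1,1,1,1,1,1]' --linear '[[0,-0.0003,0],[0,-0.0006,0],[0,-0.0009,0],[0,-0.0012,0],[0,-0.0015,0],[0,-0.0018,0],[0,-0.002,0],[0,-0.002,0]]' --delta_rot '[[0,0,0],[0,0,0],[0,0,0],[0,0,0],[0,0,0],[0,0,0],[0,0,0],[0,0,0]]'

```text
clock: 16.5
eef_pos: [0.4698, 0.1291, 0.0846]
tool_rot: [-0.021, 1.0, 0.002, 0.0]
ft_force: [-4.3, 3.9, 5.8]
grip_width: 0.0181
```

Emit:
jog_arm --jaw '[1,1,1,1,1,1,1,1]' --linear '[[0,-0.0002,0],[0,-0.0004,0],[0,-0.0006,0],[0,-0.0008,0],[0,-0.001,0],[0,-0.001,0],[0,-0.001,0],[0,-0.001,0]]' --delta_rot '[[0,0,0],[0,0,0],[0,0,0],[0,0,0],[0,0,0],[0,0,0],[0,0,0],[0,0,0]]'

```text
clock: 17.17
eef_pos: [0.4698, 0.129, 0.0846]
tool_rot: [-0.021, 1.0, 0.003, 0.0]
ft_force: [-4.3, 6.0, 5.7]
grip_width: 0.0178
```

```bash
python3 - <<'E'
from h import *
plan((.4665,.203,.083),182.5)
E
```

```text
clock 17.1667 pos [0.4698 0.129  0.0846] head -177.5710285939989 zax [ 0.      0.0053 -1.    ] j [ 15.2  20.2 -17.1  52.6   0.3 -77.3] F [-4.25  6.04  5.67] T [ 1.226  1.066 -0.061] w 0.017849114813168695
lin mm [ 0.14 74.1   1.97] rot [ 0.3   0.01 -0.07]
```

The seat has been met: the tool stopped advancing and the force is rising about 2.5 N per commanded mm. I'll raise the press gradually.

Emit:
jog_arm --jaw '[1,1,1,1,1,1,1,1]' --linear '[[0,-0.0003,0],[0,-0.0006,0],[0,-0.0009,0],[0,-0.0012,0],[0,-0.0015,0],[0,-0.0015,0],[0,-0.0015,0],[0,-0.0015,0]]' --delta_rot '[[0,0,0],[0,0,0],[0,0,0],[0,0,0],[0,0,0],[0,0,0],[0,0,0],[0,0,0]]'

```text
clock: 17.83
eef_pos: [0.4698, 0.1287, 0.0846]
tool_rot: [-0.022, 1.0, 0.004, -0.0]
ft_force: [-4.6, 9.7, 4.0]
grip_width: 0.0184
```

```bash
python3 - <<'E'
from h import *
plan((.4665,.203,.083),182.5)
E
```

```text
clock 17.8333 pos [0.4698 0.1287 0.0846] head -177.52366275315768 zax [-2.e-04  8.e-03 -1.e+00] j [ 15.1  20.2 -17.2  52.5   0.4 -77.4] F [-4.64  9.72  3.97] T [ 1.889  1.074 -0.129] w 0.01835797386136658
lin mm [7.000e-02 7.435e+01 2.180e+00] rot [ 0.46  0.01 -0.02]
```

Emit:
jog_arm --jaw '[1,1,1,1,1,1,1,1]' --linear '[[0,-0.0003,0],[0,-0.0006,0],[0,-0.0009,0],[0,-0.001,0],[0,-0.001,0],[0,-0.001,0],[0,-0.001,0],[0,-0.001,0]]' --delta_rot '[[0,0,0],[0,0,0],[0,0,0],[0,0,0],[0,0,0],[0,0,0],[0,0,0],[0,0,0]]'

```text
clock: 18.5
eef_pos: [0.4698, 0.1285, 0.0846]
tool_rot: [-0.022, 1.0, 0.005, -0.0]
ft_force: [-5.0, 13.3, 3.6]
grip_width: 0.0181
```

```bash
python3 - <<'E'
from h import *
plan((.4665,.203,.083),182.5)
E
```

```text
clock 18.5 pos [0.4698 0.1285 0.0846] head -177.49022832616086 zax [-3.0e-04  9.8e-03 -1.0e+00] j [ 15.   20.2 -17.2  52.5   0.5 -77.5] F [-4.96 13.31  3.58] T [ 2.358  1.115 -0.1  ] w 0.0181036957092179
lin mm [4.000e-02 7.452e+01 2.320e+00] rot [0.56 0.01 0.01]
```

The net push on the seat is about 10 N. I'll relax the push, release and lift.

Emit:
jog_arm --jaw '[1,1,1,1,0.4,0.4,0.4,0.4]' --linear '[[0,0.001,0],[0,0.002,0],[0,0.0035,0],[0,0.0035,0],[0,0.0035,0],[0,0.0035,0],[0,0.0035,0],[0,0.0035,0]]' --delta_rot '[[0,0,0],[0,0,0],[0,0,0],[0,0,0],[0,0,0],[0,0,0],[0,0,0],[0,0,0]]'

```text
clock: 19.17
eef_pos: [0.4706, 0.1275, 0.0837]
tool_rot: [-0.02, 1.0, -0.0, 0.001]
ft_force: [0.2, -0.1, 0.3]
grip_width: 0.0512
```

Emit:
jog_arm --jaw '[0.4,0.4,0.4,0.4,0.4,0.4,0.4,0.4]' --linear '[[0,0,0],[0,0,-0.01],[0,0,-0.03],[0,0,-0.06],[0,0,-0.09],[0,0,-0.12],[0,0,-0.12],[0,0,-0.12]]' --delta_rot '[[0,0,0],[0,0,0],[0,0,0],[0,0,0],[0,0,0],[0,0,0],[0,0,0],[0,0,0]]'

```text
clock: 19.83
eef_pos: [0.4716, 0.128, 0.2063]
tool_rot: [-0.02, 1.0, 0.001, 0.003]
ft_force: [-0.1, -1.3, -0.1]
grip_width: 0.0513
```

```bash
python3 - <<'E'
from h import *
plan((.4665,.203,.083),182.5)
for n in("scene","side","wrist"):
    c,p,d=cam(n);save(n+"6",p);P=pts(c,d);q=p.astype(int)
    m=(q.max(-1)<75)&(P[...,2]>.08)&(P[...,2]<.106)&(abs(P[...,0]-.472)<.03)&(P[...,1]>.05)&(P[...,1]<.13)
    t=P[m];print(n,"collar",len(t),np.percentile(t,[1,99],0)[:,1] if len(t) else "")
    m=(q.max(-1)<75)&(P[...,2]>.140)&(P[...,2]<.15)&(abs(P[...,0]-.4735)<.035)&(abs(P[...,1]-.0365)<.035)
    t=P[m]; print(cv2.minAreaRect(t[:,:2].astype(np.float32)*1000) if len(t)>5 else "")
print(bot.get_obs()["clock"])
E
```

```text
clock 19.8333 pos [0.4716 0.128  0.2063] head -177.67079627338865 zax [ 0.0057  0.0015 -1.    ] j [ 15.2  13.6  -6.4  69.7  -0.  -77.1] F [-0.08 -1.34 -0.13] T [0.032 0.015 0.018] w 0.05127035870475747
lin mm [  2.8   75.02 123.36] rot [ 0.07  0.33 -0.17]
scene collar 232 [0.0628421  0.08507804]
((474.2626647949219, 38.34314727783203), (45.25455856323242, 16.117115020751953), 86.07112121582031)
side collar 233 [0.06289999 0.08446118]
((471.969482421875, 44.275672912597656), (13.276180267333984, 31.650249481201172), 1.4011741876602173)
wrist collar 1145 [0.06251194 0.08217403]
((474.1290588378906, 35.8637580871582), (45.94540023803711, 13.977579116821289), 89.62313842773438)
19.9833
```

View pics/wrist6.png

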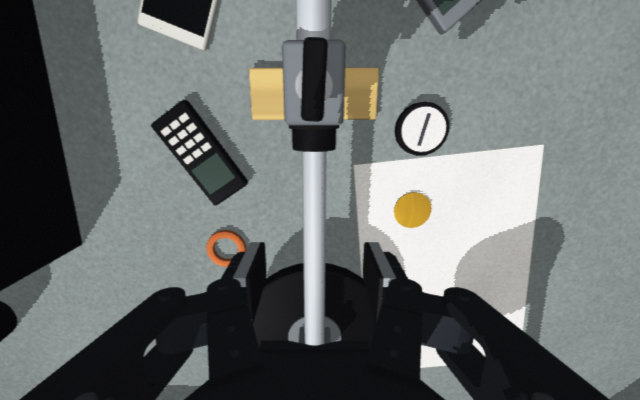

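View pics/scene6.png

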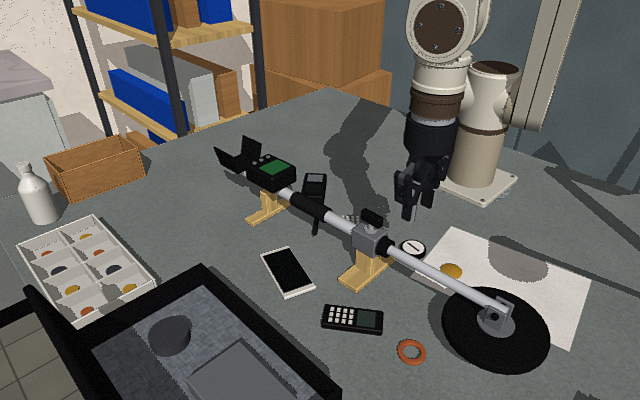

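Both views show the collar sunk in the socket, with about 20 of its 30 mm still outside. The knob lies along the shaft, the gripper is clear and the bystanders are where they started. I'll hand in.

```bash
python3 -c "
from workcell import bot
print(bot.job_done())"
```

```text
the job is handed in; nothing more can be done
None
```

I broke the clamp knob loose and unscrewed it about 87° (roughly 1.5 rad), then slid the lower tube home. The collar met the seat about 10–12 mm inside the mouth. I pressed it to about 10 N net of drag, relaxed, released and lifted clear. The job was handed in at about 20 s of the 54 s allowed.

**Last checks:**
- **Collar:** about 20–22 mm of its 30 mm shows outside the clamp in all three cameras, so it is inside the socket.
- **Knob:** the bar reads 86–90° in the scene and wrist views. The side view caught only part of it (32 of 46 mm) and put its centre about 6–8 mm off in y, so I don't rely on that one.
- **Gripper:** about 0.2 m above the table and clear, with near-zero contact force.
- **Bystanders:** they look unmoved by eye in the scene and wrist views, but I did not measure their positions.
- **Seat force:** this is the wrist reading (13.3 N) less the sliding level (about 2–3 N), since seat contact cannot be read directly. Taking it from the reading just after gripping instead would give a little less drag or a little more, so allow a couple of newtons either way.

**One slip:** my first moves were written in millimetres instead of metres. The arm only ran at its capped row speed in free space above everything. I noticed the fault from the pose readings, and nothing was touched.

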